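# Pack the optics kit caddy

### The arm

A 7-joint arm with a two-finger parallel gripper is mounted at the origin on the work surface. World frame = base frame: x ahead of the robot, y to its left, z up, the work surface at z = 0. Lengths are in m, angles in rad, forces in N, time in s.
With the tool pointing down it reaches from about 0.35 to 0.9 m from the base axis. Payload 8.1 kg.
Tool frame: the origin (TCP) lies between the finger pads; the fingertips stand 11 mm ahead of it and the grasp point (between the pads) lies 8 mm behind it; z points along the fingers, y is the line along which they close (so a half turn about z gives the same grasp; the last joint's range is limited). The gripper opens to 92 mm and grips with 3 to 60 N. Pads are 19 mm wide; open, the fingers measure 130 mm over their backs; the gripper's body (75 mm by 190 mm) begins 47 mm behind the grasp point.
Start: joints at [-1.35, 0.434, 0.025, 1.573, -0.012, 1.134, -0.075], TCP at [0.199, 0.593, 0.238] pointing down, gripper open.
Joint ranges: [-2.62, 2.62], [-0.44, 2.09], [-1.27, 1.32], [0.08, 2.57], [-1.32, 4.46], [0.12, 2], [-2.74, 2.74]. Speed limits (rad/s): [2.22, 2.22, 3.01, 3.01, 3.14, 3.14, 3.14].

### API

Orientations are given as a rotation vector (axis times angle).
In Python, from cell import observe, get_image, camera_params, sign_off gives the robot as it stands.
- The arm moves only by the shell command python3 -m pendant 'ROWS' [FORCE]. ROWS is JSON, one flat list of numbers, 7 for each row, row after row: the shift along the tool's x, y, z in m, then the turn, a rotation vector about the tool's x, y, z in rad, then the finger opening in m, from 0 to 0.0918. In form: [dx, dy, dz, rx, ry, rz, jaw, dx, dy, dz, rx, ry, rz, jaw, ...]. A call has 1 to 10 rows; each row shifts and turns the commanded pose from where the row before left it, along the tool's axes as they then stand; what a row does not reach is not made up. A row lasts 1/8 s, in which the tool goes at most 62.5 mm and 10.7 degrees, less where a joint would pass 70% of its speed; a pose out of reach is approached as far as the arm can. A call is refused whole if a number of a shift passes 0.0625 or a number of a turn 0.188, either way. A call with a gripper value outside its range is refused whole. The fingers move at their own pace and stop on an object; FORCE is the grip in N (left out, the last holds). Time passes only in rows, so rows that do not move let the fingers close. It gives the time, the measured TCP pose, the force, the opening and the grip force at its end, in the units of the state.
- observe(): the state, without advancing time (a new reading comes with each control period).
- get_image(name): name is "scene" or "top" or "wrist"; returns the picture (420x560x3 uint8, red, green, blue); there is no depth.
- camera_params(name): a dict with "intrinsics" (3x3 intrinsics, pixels), "dist" ([k1, k2, p1, p2, k3] as OpenCV has them; the pictures are not rectified), "eye" and "rotation" of the camera in the world; the wrist camera has in their place "T_tool_cam" (4x4, takes a point from camera to tool coordinates, whose origin is the TCP and whose axes are the flange's). Camera axes: x right, y down, z forward; pixel columns grow to the right and rows downward; lengths in m; the calibration is good to about 2 mm. A picture is of the moment at which its call begins: read the wrist's pose just before it. camera_params takes no time and is no camera call.
- sign_off(): hands the job in; it is judged then, once.
The state is a dict: "clock": time; "joints": joint angles; "dq": joint speeds; "joint_efforts": joint torques, N m; "position": TCP position; "ee_rot": TCP orientation; "force": force on the tool from outside, world axes, zero at the start; "ft_torque": the same for the moment, N m; "width": opening from 0.0 (shut) to 1.0 (fully open); "gripper_force": force on a finger pad.
Only numpy, scipy, OpenCV 4.12 (cv2) and the standard library are available. Lean on these libraries where they do the work, as an engineer would, in place of code of your own. Each camera call takes 0.05 s, during which the arm holds its last target. There are 200 camera calls.

### The job

Pack the optics kit for the next class: put the round-footed post, the larger lens cell, the beam-splitter cube and the clamping fork into the caddy, each upright and flat on the floor of the pocket shaped for it (small round, large round, square, oblong). Set them down rather than dropping them, and leave the square-footed post and the smaller lens cell, which belong to another set, standing where they are.

Things in the scene. Friction and masses are not known exactly. Their poses are not given: they have to be found in the camera images.
- post_round: steel pedestal post with a ROUND foot, standing: foot 32 mm diameter, 8 mm high; shaft 14 mm diameter up to 50 mm; a thin brass stud 6 mm in diameter from 50 to 56 mm. Origin: centre of the foot's underside; z up along the shaft. About 0.1 kg. Belongs in the kit.
- lens_large: the LARGER lens cell, lying flat: aluminium cylinder 50 mm in diameter, 24 mm high, a dark glass lens in its top (bulging 3 mm) and a thin dark band round its lower half. Origin: centre of its underside, z up. About 0.1 kg. Belongs in the kit.
- cube: aluminium beam-splitter cube, 38 x 38 x 38 mm, a round dark window on its top and four sides. Origin: centre of its underside; x and y square to its side faces, z up. About 0.1 kg. Belongs in the kit.
- fork: aluminium clamping fork lying flat: bar 80 mm long (x from -40 to +40), 24 mm wide (y), 20 mm high; from x = -4 mm to the +x end a slot 8 mm wide splits it into two 8 mm prongs; low screw head (12 mm across, 3 mm high) on top near the -x end. Origin: centre of its underside, z up. About 0.1 kg. Belongs in the kit.
- post_square: look-alike, NOT of the kit: the same steel post but with a SQUARE foot, 40 x 40 x 8 mm; shaft 14 mm in diameter up to 50 mm, stud to 56 mm. Origin: centre of the foot's underside, z up. Stays where it stands.
- lens_small: look-alike, NOT of the kit: the SMALLER lens cell, 34 mm in diameter, 24 mm high, otherwise like the large one. Origin: centre of its underside, z up. Stays where it lies.
- nest_post: grey plastic insert 100 x 72 x 10 mm, fixed in any of the caddy's four cells. Origin: centre of its underside, 3 mm above the table; x along its 100 mm side, z up. Mid-top is a pocket 6 mm deep (dark floor, 4 mm above the origin), round, 42 mm in diameter: for the round-footed post. The nests lie 2 by 2 (103 mm apart along x, 74 along y) in an aluminium tray, 216 x 160 mm, rim level with their tops.
- nest_lens: grey plastic insert 100 x 72 x 10 mm, fixed in any of the caddy's four cells. Origin: centre of its underside, 3 mm above the table; x along its 100 mm side, z up. Mid-top is a pocket 6 mm deep (dark floor, 4 mm above the origin), round, 61 mm in diameter: the large round pocket, for the larger lens cell.
- nest_cube: grey plastic insert 100 x 72 x 10 mm, fixed in any of the caddy's four cells. Origin: centre of its underside, 3 mm above the table; x along its 100 mm side, z up. Mid-top is a pocket 6 mm deep (dark floor, 4 mm above the origin), square, 49 x 49 mm, sides along x and y: for the cube, set in square (any of the four ways round).
- nest_fork: grey plastic insert 100 x 72 x 10 mm, fixed in any of the caddy's four cells. Origin: centre of its underside, 3 mm above the table; x along its 100 mm side, z up. Mid-top is a pocket 6 mm deep (dark floor, 4 mm above the origin), oblong, 90 mm along x and 35 mm along y: for the clamping fork, lengthwise, either way round.
Things that resemble listed ones, but are neither listed nor needed, are in the scene too. What is shaped like the fork but turquoise is not meant.

How it is judged:
By the outcome, as a careful person would: the job done as asked, in the order asked, and still so for the second after the job is handed in, with the robot touching nothing.
It also fails if it takes over 90 s, if anything falls off the work surface, if the arm or the gripper's body presses on something with over 40 N, if the wrist force passes 120 N, or if a joint passes its speed limit or range.

## Working session

There is one attempt and no reset: what is moved stays moved. The work goes in short steps, Python scripts to look and compute and a shell command to move; the robot and the scene stay as the last step left them, time stands still between calls to the robot, and variables do not carry over. Pictures are saved under pics/ and viewed, at most 16 in all, crops included, and the job is handed in when it is done.

```bash
ls; mkdir -p pics
python3 - <<'E'
from cell import *
import cv2,numpy as np
print(observe())
for n in("scene","top","wrist"):
    cv2.imwrite(f"pics/{n}0.png",get_image(n)[:,:,::-1]); p=camera_params(n); print(n,{k:np.round(v,4).tolist() for k,v in p.items()})
E
```

```text
pics
{'clock': 0.0, 'joints': array([-1.34962014,  0.43524691,  0.02498639,  1.57412808, -0.01159561,
        1.1340111 , -0.07504619]), 'dq': array([ 2.06559787e-04,  3.60885800e-04,  6.80764970e-04,  3.05197169e-04,
        9.29015435e-04,  5.22290853e-05, -3.67091771e-04]), 'joint_efforts': array([ 5.55542488e-05, -6.67851877e+01,  9.84715931e-01, -3.14457715e+01,
       -6.06037932e-02,  4.29765531e-02,  1.59887340e-04]), 'position': array([0.19874199, 0.59201385, 0.23691829]), 'ee_rot': array([-5.06391628e-01, -3.10040135e+00,  2.58374914e-03]), 'force': array([ 0.39397371, -0.3550418 ,  0.0179941 ]), 'ft_torque': array([ 0.0286856 , -0.04734618, -0.01355426]), 'gripper_force': 0.0, 'width': 1.000234781520957}
scene {'intrinsics': [[380.5692, 0.0, 278.3193], [0.0, 380.5692, 211.7339], [0.0, 0.0, 1.0]], 'dist': [-0.0291, 0.0, 0.0, 0.0, 0.0], 'eye': [0.9779, 0.1417, 0.6832], 'rotation': [-1.5796, -2.058, 0.7727]}
top {'intrinsics': [[409.0917, 0.0, 283.0584], [0.0, 409.0917, 212.0673], [0.0, 0.0, 1.0]], 'dist': [-0.04, 0.0, 0.0, 0.0, 0.0], 'eye': [0.3522, -0.0261, 1.0317], 'rotation': [-2.1838, 2.1385, -0.1261]}
wrist {'intrinsics': [[289.1788, 0.0, 278.8933], [0.0, 289.1788, 205.6118], [0.0, 0.0, 1.0]], 'dist': [-0.0574, 0.0, 0.0, 0.0, 0.0], 'T_tool_cam': [[0.0008, -0.9517, -0.3071, 0.0849], [1.0, 0.0008, 0.0004, -0.0011], [-0.0001, -0.3071, 0.9517, -0.1476], [0.0, 0.0, 0.0, 1.0]]}
```

View pics/top0.png

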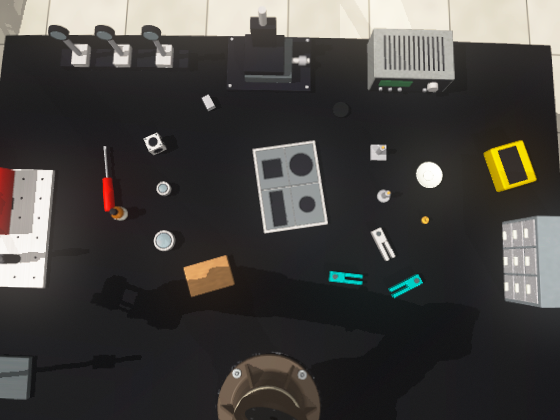

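View pics/scene0.png

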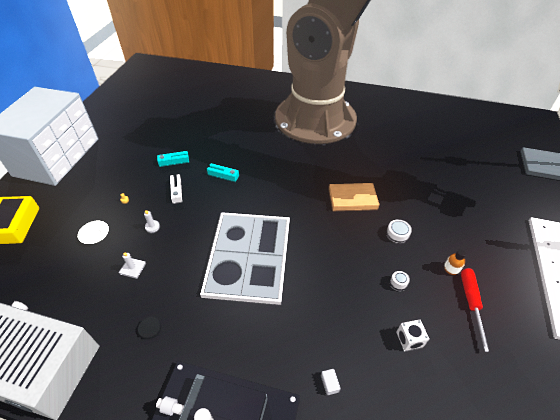

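```bash
cat > h.py <<'E'
import cv2,numpy as np
from cell import *
from scipy.spatial.transform import Rotation as R
def cam(n,o=None):
    p=camera_params(n);K=np.array(p["intrinsics"]);d=np.array(p["dist"],float)
    if n=="wrist":
        o=o or observe();T=np.eye(4);T[:3,:3]=R.from_rotvec(o["ee_rot"]).as_matrix();T[:3,3]=o["position"]
        T=T@np.array(p["T_tool_cam"]);return K,d,T[:3,:3],T[:3,3]
    return K,d,R.from_rotvec(p["rotation"]).as_matrix(),np.array(p["eye"])
def ray(c,px,z):
    K,d,M,e=c;u=cv2.undistortPoints(np.array(px,float).reshape(-1,1,2),K,d).reshape(-1,2)
    v=np.c_[u,np.ones(len(u))]@M.T;return e+v*((z-e[2])/v[:,2])[:,None]
def proj(c,P):
    K,d,M,e=c;return cv2.projectPoints((np.array(P,float).reshape(-1,3)-e)@M,np.zeros(3),np.zeros(3),K,d)[0].reshape(-1,2)
def shot(n,name=None):
    o=observe();im=np.ascontiguousarray(get_image(n)[:,:,::-1]);c=cam(n,o)
    if name:cv2.imwrite(f"pics/{name}.png",im)
    return im,c
def go(x,y,yaw=None):
    """offset in tool axes (now), and yaw turn so closing axis (tool y) lies along yaw deg (mod 180)"""
    o=observe();M=R.from_rotvec(o["ee_rot"]).as_matrix();p=np.array(o["position"])
    cur=np.degrees(np.arctan2(M[1,1],M[0,1]));print("pos",p.round(4),"yaw_y",round(cur,1),"tilt",M[:,2].round(3),"q7",round(o["joints"][6],2),"w",round(o["width"]*.0918,4),"t",o["clock"])
    r=0
    if yaw is not None:
        r=(yaw-cur+90)%180-90
        print("rz (tool) rad",-np.radians(r).round(3),"rows",abs(r)/10.7)
    d=np.array([x,y,p[2]])-p
    print("tool now",(M.T@d).round(4),"| tool after turn",((M@R.from_rotvec([0,0,-np.radians(r)]).as_matrix()).T@d).round(4))
E
python3 - <<'E'
from h import *
im=cv2.imread("pics/top0.png");c=cam("top")
for n,px,z in[("base",(268,403),0),("nests",[(272,168),(300,163),(278,207),(307,204)],.007),("post",(385,190),.056),("sq",(380,148),.056),("lensL",(164,240),.027),("lensS",(163,188),.027),("cube",(154,143),.038),("fork",(382,243),.02)]:print(n,ray(c,px,z).round(3).tolist())
g=im.min(2)
m=((g>90)*255).astype(np.uint8)
for t in cv2.findContours(m,0,2)[0]:
    a=cv2.contourArea(t)
    if 60<a<8000:print(a,[np.round(v,1) for v in cv2.minAreaRect(t)])
cv2.imwrite("pics/crop1.png",np.hstack([cv2.resize(im[125:265,350:460],None,fx=3,fy=3,interpolation=2),cv2.resize(im[125:265,130:240],None,fx=3,fy=3,interpolation=2)]))
E
```

```text
base [[0.006, 0.002, 0.0]]
nests [[0.585, 0.006, 0.007], [0.6, -0.066, 0.007], [0.485, -0.012, 0.007], [0.494, -0.085, 0.007]]
post [[0.526, -0.271, 0.056]]
sq [[0.63, -0.26, 0.056]]
lensL [[0.395, 0.267, 0.027]]
lensS [[0.524, 0.276, 0.027]]
cube [[0.636, 0.302, 0.038]]
fork [[0.399, -0.271, 0.02]]
541.5 [array([ 13.5, 387. ]), array([22., 27.]), np.float64(90.0)]
60.5 [array([302. , 374.5]), array([9., 8.]), np.float64(90.0)]
65.5 [array([235.5, 373. ]), array([ 9., 10.]), np.float64(-0.0)]
348.0 [array([ 14. , 364.5]), array([15., 28.]), np.float64(90.0)]
424.5 [array([205.9, 268.4]), array([14.2, 43.5]), np.float64(74.3)]
326.5 [array([163.5, 240. ]), array([20., 21.]), np.float64(90.0)]
319.0 [array([382.6, 243.9]), array([33.7, 11.9]), np.float64(62.4)]
4829.0 [array([530.5, 261.5]), array([91., 57.]), np.float64(90.0)]
126.5 [array([383.2, 195.7]), array([12.7, 13.1]), np.float64(11.3)]
142.5 [array([162.8, 188.1]), array([13.4, 13.9]), np.float64(63.4)]
4985.0 [array([ 25.1, 227.9]), array([ 49. , 120.2]), np.float64(4.8)]
530.0 [array([429., 174.]), array([26., 26.]), np.float64(90.0)]
236.0 [array([378., 152.]), array([16., 16.]), np.float64(90.0)]
5375.0 [array([289.5, 186.3]), array([85.6, 65.2]), np.float64(81.9)]
243.5 [array([154. , 143.5]), array([19.7, 16.5]), np.float64(63.4)]
111.5 [array([207.8, 102.1]), array([15.2,  8.5]), np.float64(63.4)]
92.5 [array([429.5,  86.5]), array([ 9., 15.]), np.float64(90.0)]
117.0 [array([300. ,  59.5]), array([ 9., 18.]), np.float64(90.0)]
386.5 [array([163.,  54.]), array([26., 20.]), np.float64(90.0)]
392.5 [array([120.2,  52.9]), array([27.6, 22.3]), np.float64(85.2)]
414.5 [array([77., 53.]), array([26., 26.]), np.float64(90.0)]
74.5 [array([150.5,  35.5]), array([ 7., 13.]), np.float64(90.0)]
74.0 [array([103.9,  34.9]), array([14.7,  7.3]), np.float64(11.3)]
62.5 [array([58. , 35.1]), array([15.2,  6.1]), np.float64(21.8)]
```

View pics/crop1.png

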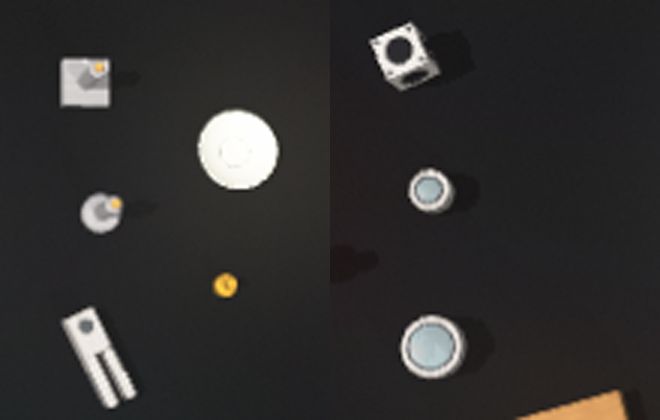

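Run:
```python
from h import *
c=cam("top")
print(ray(c,(383.2,195.7),.006))
go(.51,-.27,8)
```

```text
[[ 0.51963237 -0.27857738  0.006     ]]
pos [0.1988 0.5922 0.2371] yaw_y 71.4 tilt [-0.    -0.001 -1.   ] q7 -0.08 w 0.0919 t 0.15
rz (tool) rad 1.107 rows 5.929373924180903
tool now [-0.5694 -0.7183  0.0009] | tool after turn [-0.8971  0.1882  0.0009]
```

```bash
python3 -m pendant '[0,0,0,0,0,0.184,0.06, 0,0,0,0,0,0.184,0.06, 0,0,0,0,0,0.184,0.06, 0,0,0,0,0,0.184,0.06, 0,0,0,0,0,0.184,0.06, 0,0,0,0,0,0.184,0.06, -0.05,0.011,0,0,0,0,0.06, -0.05,0.011,0,0,0,0,0.06, -0.05,0.011,0,0,0,0,0.06, -0.05,0.011,0,0,0,0,0.06]' 20
python3 -m pendant '[-0.05,0.011,0,0,0,0,0.06, -0.05,0.011,0,0,0,0,0.06, -0.05,0.011,0,0,0,0,0.06, -0.05,0.011,0,0,0,0,0.06, -0.05,0.011,0,0,0,0,0.06, -0.05,0.011,0,0,0,0,0.06, -0.05,0.011,0,0,0,0,0.06, -0.05,0.011,0,0,0,0,0.06, -0.05,0.011,0,0,0,0,0.06, 0,0,0,0,0,0,0.06]'
python3 - <<'E'
from h import *
shot("wrist","w1"); go(.52,-.278,8)
E
```

```text
clock: 1.4
position: [0.2713, 0.3992, 0.2376]
ee_rot: [2.057, 2.374, -0.0]
force: [0.6, 0.3, 0.9]
width: 0.657
gripper_force: 0.0
clock: 2.65
position: [0.4337, -0.0342, 0.238]
ee_rot: [2.064, 2.367, -0.001]
force: [-0.1, -0.1, -0.2]
width: 0.653
gripper_force: 0.0
pos [ 0.4331 -0.032   0.2377] yaw_y 8.0 tilt [-0.    -0.001 -1.   ] q7 0.23 w 0.0598 t 2.7
rz (tool) rad -0.001 rows 0.003296660409429474
tool now [-2.556e-01  5.200e-02  1.000e-04] | tool after turn [-2.557e-01  5.180e-02  1.000e-04]
```

View pics/w1.png

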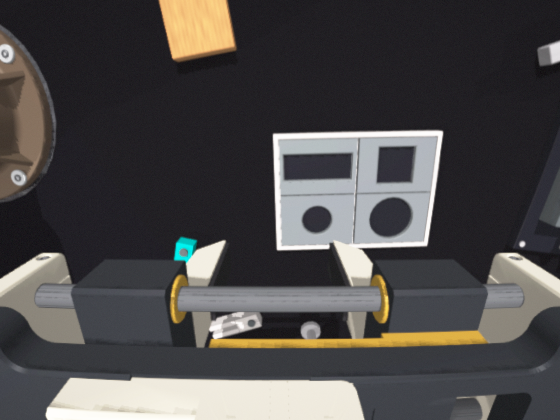

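```bash
cat > nests.py <<'E'
from h import *
def nests(im,c,guess):
    g=cv2.cvtColor(im,6);m=((g<75)*255).astype(np.uint8);out={}
    n,lab,st,ce=cv2.connectedComponentsWithStats(m)
    for k,px in guess.items():
        l=lab[px[1],px[0]];t=max(cv2.findContours((lab==l).astype(np.uint8),0,1)[0],key=cv2.contourArea)
        P=ray(c,t[:,0,:],.007)[:,:2].astype(np.float32);r=cv2.minAreaRect(P)
        out[k]=np.array(r[0]);print(k,out[k].round(4),np.round(r[1],4),round(r[2],1))
    return out
E
python3 - <<'E'
from nests import *
im=cv2.imread("pics/w1.png");c=cam("wrist")
a=nests(im,c,dict(post=(317,219),fork=(318,166),cube=(396,164),lens=(391,217)))
v=a["cube"]-a["fork"],a["lens"]-a["post"],a["fork"]-a["post"],a["cube"]-a["lens"]
for x in v:print(np.linalg.norm(x),np.degrees(np.arctan2(x[1],x[0])))
ct=cam("top");imt=cv2.imread("pics/top0.png");nests(imt,ct,dict(post=(307,204),fork=(278,207),cube=(272,168),lens=(300,163)))
E
```

```text
post [ 0.4917 -0.0832] [0.038  0.0358] 8.0
fork [ 0.4792 -0.0096] [0.0874 0.032 ] 8.3
cube [0.5814 0.0077] [0.0456 0.0459] 9.3
lens [ 0.5938 -0.0656] [0.057  0.0553] 8.1
0.10364658872796634 9.637407619931782
0.10356784576970338 9.818517408364333
0.07464035089409198 99.62701374028687
0.0743130341180876 99.5658577399398
post [ 0.4941 -0.0849] [0.0358 0.0354] 0.9
fork [ 0.4824 -0.011 ] [0.0871 0.0323] 9.1
cube [0.5845 0.0061] [0.0454 0.0463] 9.5
lens [ 0.5958 -0.0669] [0.0547 0.0553] 46.5
```

```bash
python3 -m pendant '[-0.05,0.01,0,0,0,0,0.06, -0.05,0.01,0,0,0,0,0.06, -0.05,0.01,0,0,0,0,0.06, -0.05,0.01,0,0,0,0,0.06, -0.04,0.01,0,0,0,0,0.06, 0,0,0,0,0,0,0.06, 0,0,0,0,0,0,0.06]'
python3 - <<'E'
from h import *
shot("wrist","w2"); go(.52,-.278,8)
E
```

```text
clock: 3.58
position: [0.5167, -0.2591, 0.2372]
ee_rot: [-2.054, -2.374, -0.001]
force: [0.3, 0.2, -0.4]
width: 0.652
gripper_force: 0.0
pos [ 0.5167 -0.2588  0.2373] yaw_y 8.3 tilt [-0.001  0.002 -1.   ] q7 0.87 w 0.0602 t 3.625
rz (tool) rad 0.005 rows 0.02814330644845
tool now [-0.0195  0.0005 -0.    ] | tool after turn [-0.0195  0.0006 -0.    ]
```

View pics/w2.png

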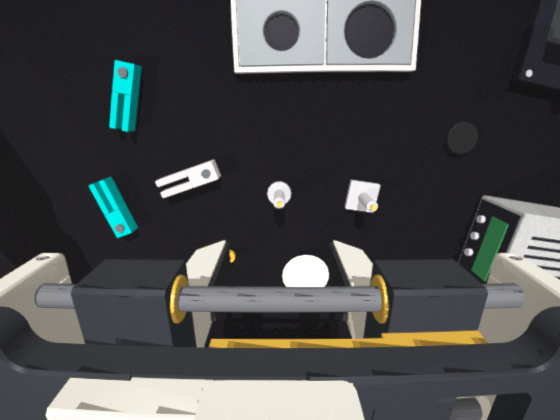

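```bash
cat > obj.py <<'E'
from h import *
def blob(im,c,px,z,thr=90):
    m=((im.min(2)>thr)*255).astype(np.uint8);n,lab,st,ce=cv2.connectedComponentsWithStats(m)
    s=lab[px[1]-4:px[1]+5,px[0]-4:px[0]+5].ravel();l=np.bincount(s[s>0]).argmax()
    t=max(cv2.findContours((lab==l).astype(np.uint8),0,1)[0],key=cv2.contourArea)
    r=cv2.minAreaRect(ray(c,t[:,0,:],z)[:,:2].astype(np.float32));print(px,np.round(r[0],4),np.round(r[1],4),round(r[2],1));return r
E
python3 - <<'E'
from obj import *
im=cv2.imread("pics/w2.png");c=cam("wrist")
blob(im,c,(279,187),.008);blob(im,c,(205,173),.020)
print("stud",ray(c,(279,205),.056))
im=cv2.imread("pics/top0.png");c=cam("top")
blob(im,c,(382,198),.008);blob(im,c,(378,236),.020);blob(im,c,(155,232),.024);blob(im,c,(154,137),.038)
E
```

```text
(279, 187) [ 0.5178 -0.2797] [0.0345 0.0333] 53.8
(205, 173) [ 0.3971 -0.2741] [0.0858 0.0268] 27.1
stud [[ 0.51833355 -0.28059794  0.056     ]]
(382, 198) [ 0.5192 -0.2781] [0.0325 0.0339] 79.8
(378, 236) [ 0.3966 -0.2728] [0.0823 0.03  ] 27.7
(155, 232) [0.3947 0.2688] [0.0493 0.0523] 1.3
(154, 137) [0.6349 0.3023] [0.0519 0.0411] 29.2
```

```bash
python3 -m pendant '[-0.021,-0.0016,0.04,0,0,0,0.06, 0,0,0.05,0,0,0,0.06, 0,0,0.05,0,0,0,0.06, 0,0,0.04,0,0,0,0.06, 0,0,0.02,0,0,0,0.06, 0,0,0.009,0,0,0,0.06, 0,0,0,0,0,0,0.06, 0,0,0,0,0,0,0.0, 0,0,0,0,0,0,0.0, 0,0,0,0,0,0,0.0]' 25
python3 -m pendant '[0,0,0,0,0,0,0, 0,0,0,0,0,0,0, 0,0,0,0,0,0,0, 0,0,-0.03,0,0,0,0, 0,0,-0.04,0,0,0,0, 0,0,-0.03,0,0,0,0, 0,0,0,0,0,0,0]'
python3 - <<'E'
from h import *
go(.493,-.084,9.6)
E
```

```text
clock: 4.88
position: [0.5184, -0.282, 0.0293]
ee_rot: [2.057, 2.374, 0.001]
force: [0.2, -0.9, -0.4]
width: 0.379
gripper_force: 0.0
clock: 5.75
position: [0.5191, -0.2827, 0.1307]
ee_rot: [2.055, 2.372, 0.002]
force: [-0.3, -0.8, -0.9]
width: 0.145
gripper_force: 25.0
pos [ 0.5191 -0.2827  0.1307] yaw_y 8.2 tilt [ 0.004 -0.001 -1.   ] q7 1.0 w 0.0133 t 5.75
rz (tool) rad -0.025 rows 0.13202259964186033
tool now [ 0.2004  0.0024 -0.0004] | tool after turn [ 0.2003  0.0074 -0.0004]
```

```bash
python3 -m pendant '[0.04,0.002,0,0,0,-0.025,0, 0.05,0.0015,0,0,0,0,0, 0.05,0.0015,0,0,0,0,0, 0.04,0.001,0,0,0,0,0, 0.018,0.001,0,0,0,0,0, 0,0,0.03,0,0,0,0, 0,0,0.03,0,0,0,0, 0,0,0,0,0,0,0]'
python3 - <<'E'
from h import *
go(.493,-.084,9.6)
shot("scene","s1")
E
```

```text
clock: 6.75
position: [0.4907, -0.0851, 0.0666]
ee_rot: [-2.025, -2.397, 0.005]
force: [0.6, -0.3, -0.7]
width: 0.144
gripper_force: 25.0
pos [ 0.4907 -0.0851  0.0666] yaw_y 9.6 tilt [-0.005 -0.    -1.   ] q7 0.77 w 0.0133 t 6.75
rz (tool) rad 0.0 rows 0.0012551349989710736
tool now [ 0.0007  0.0025 -0.    ] | tool after turn [ 0.0007  0.0025 -0.    ]
```

View pics/s1.png

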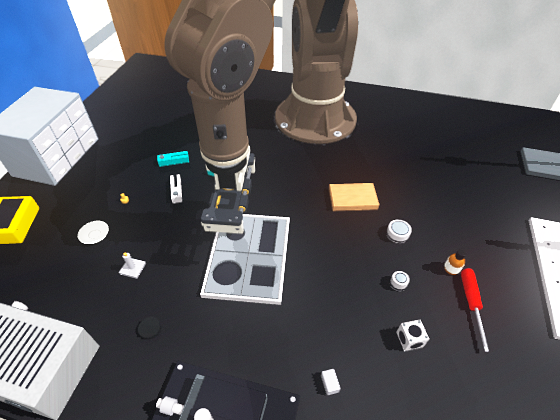

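```bash
python3 -m pendant '[-0.0015,0.002,0.01,0,0,0,0, 0,0,0.01,0,0,0,0, 0,0,0.005,0,0,0,0, 0,0,0.003,0,0,0,0, 0,0,0,0,0,0,0, 0,0,0,0,0,0,0]'
python3 - <<'E'
from h import *
go(.493,-.084,9.6)
E
```

```text
clock: 7.55
position: [0.4953, -0.0866, 0.0409]
ee_rot: [2.027, 2.4, 0.0]
force: [-0.0, -0.0, -0.5]
width: 0.145
gripper_force: 25.0
pos [ 0.4953 -0.0866  0.0409] yaw_y 9.6 tilt [ 0.  0. -1.] q7 0.81 w 0.0133 t 7.55
rz (tool) rad 0.0 rows 0.0019897038303231386
tool now [ 0.0029 -0.0018 -0.    ] | tool after turn [ 0.0029 -0.0018 -0.    ]
```

```bash
python3 -m pendant '[0,-0.0015,0.002,0,0,0,0, 0,0,0.0015,0,0,0,0, 0,0,0,0,0,0,0, 0,0,0,0,0,0,0]'; python3 -m pendant '[0,0,0.001,0,0,0,0, 0,0,0,0,0,0,0]'
```

```text
clock: 8.05
position: [0.4937, -0.0868, 0.0372]
ee_rot: [2.027, 2.4, 0.0]
force: [0.7, -0.5, 0.0]
width: 0.145
gripper_force: 25.0
clock: 8.3
position: [0.4936, -0.0868, 0.0362]
ee_rot: [-2.027, -2.4, 0.0]
force: [-0.5, -0.3, -1.7]
width: 0.144
gripper_force: 25.0
```

```bash
python3 -m pendant '[0,0,0.001,0,0,0,0, 0,0,0,0,0,0,0]'; python3 -m pendant '[0,0,0.001,0,0,0,0, 0,0,0,0,0,0,0]'
```

```text
clock: 8.55
position: [0.4937, -0.0869, 0.0356]
ee_rot: [-2.028, -2.4, -0.001]
force: [-2.2, 0.1, 8.4]
width: 0.147
gripper_force: 25.0
clock: 8.8
position: [0.4938, -0.0869, 0.0356]
ee_rot: [-2.028, -2.399, -0.003]
force: [-6.9, 2.9, 25.5]
width: 0.146
gripper_force: 25.0
```

```bash
python3 -m pendant '[0,0,-0.0015,0,0,0,0, 0,0,0,0,0,0,0.03, 0,0,0,0,0,0,0.04, 0,0,0,0,0,0,0.04, 0,0,-0.03,0,0,0,0.04, 0,0,-0.05,0,0,0,0.04, 0,0,-0.05,0,0,0,0.07, 0,0,-0.03,0,0,0,0.07, 0,0,0,0,0,0,0.07]'
python3 - <<'E'
from h import *
go(.395,.268,9.6);shot("scene","s2")
im=cv2.imread("pics/s2.png");cv2.imwrite("pics/s2c.png",cv2.resize(im[190:310,180:310],None,fx=4,fy=4,interpolation=2))
E
```

```text
clock: 9.93
position: [0.4949, -0.087, 0.1976]
ee_rot: [2.025, 2.398, 0.005]
force: [0.6, 0.4, -1.2]
width: 0.713
gripper_force: 0.0
pos [ 0.4949 -0.087   0.1976] yaw_y 9.6 tilt [ 0.004  0.001 -1.   ] q7 0.59 w 0.0655 t 9.925
rz (tool) rad 0.001 rows 0.003773835621591091
tool now [ 3.667e-01 -3.910e-02 -2.000e-04] | tool after turn [ 3.667e-01 -3.930e-02 -2.000e-04]
```

View pics/s2c.png

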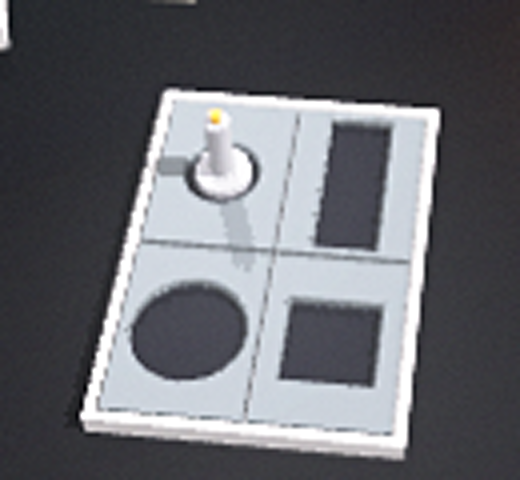

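```bash
python3 -m pendant '[0.04,-0.004,0,0,0,0,0.08, 0.05,-0.006,0,0,0,0,0.08, 0.05,-0.006,0,0,0,0,0.08, 0.05,-0.006,0,0,0,0,0.08, 0.05,-0.006,0,0,0,0,0.08, 0.05,-0.006,0,0,0,0,0.08, 0.04,-0.004,0,0,0,0,0.08, 0.02,-0.002,0,0,0,0,0.08, 0,0,0,0,0,0,0.08]'
python3 - <<'E'
from h import *
go(.395,.268,9.6)
im,c=shot("wrist","w3");print(proj(c,[[.395,.268,.024],[.524,.276,.024]]))
E
```

```text
clock: 11.1
position: [0.3952, 0.2518, 0.1949]
ee_rot: [2.025, 2.402, -0.003]
force: [-0.2, -0.5, -0.1]
width: 0.875
gripper_force: 0.0
pos [0.3952 0.2518 0.1949] yaw_y 9.7 tilt [-0.001 -0.002 -1.   ] q7 -0.22 w 0.0803 t 11.1
rz (tool) rad 0.002 rows 0.012160705704922246
tool now [ 0.016   0.0025 -0.    ] | tool after turn [ 0.016   0.0025 -0.    ]
[[282.72163979 175.28591688]
 [394.86637879 187.63836205]]
```

View pics/w3.png

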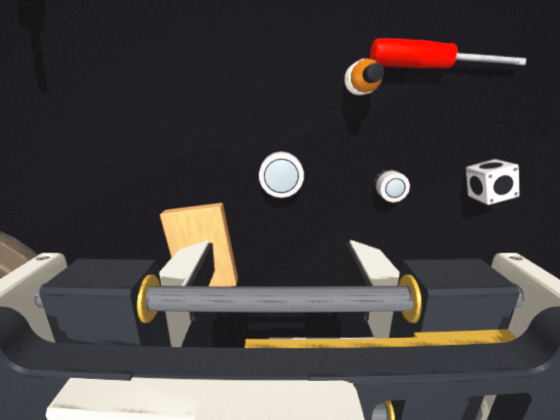

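```bash
python3 - <<'E'
from obj import *
im=cv2.imread("pics/w3.png");c=cam("wrist")
r=blob(im,c,(262,165),.020);print(ray(c,(281,174),.026))
b=cv2.inRange(cv2.cvtColor(im,cv2.COLOR_BGR2HSV),(8,80,80),(30,255,255));t=[q for q in cv2.findContours(b,0,2)[0] if q[:,0,0].max()<260 and cv2.contourArea(q)>500]
for q in t:print(ray(c,cv2.approxPolyDP(q,5,True)[:,0],.02).round(3).tolist())
m=im.copy()
blob(im,c,(476,190),.038)
E
python3 -m pendant '[0,0,0,0,0,0.173,0.08, 0,0,0,0,0,0.173,0.08, 0,0,0,0,0,0.173,0.08, 0,0,0,0,0,0.173,0.08, 0,0,0,0,0,0,0.08]'
python3 -c "
from h import *
go(.395,.268,-30)"
```

```text
(262, 165) [0.3937 0.2664] [0.0502 0.0531] 9.7
[[0.39339175 0.26819231 0.026     ]]
[[0.252, 0.11, 0.02], [0.232, 0.074, 0.02], [0.239, 0.03, 0.02], [0.258, 0.049, 0.02], [0.243, 0.057, 0.02], [0.245, 0.088, 0.02], [0.261, 0.095, 0.02]]
[[0.261, 0.199, 0.02], [0.275, 0.14, 0.02], [0.318, 0.172, 0.02], [0.33, 0.141, 0.02], [0.325, 0.107, 0.02], [0.361, 0.113, 0.02], [0.331, 0.221, 0.02]]
(476, 190) [0.6274 0.3031] [0.0605 0.0525] 25.5
clock: 11.78
position: [0.3962, 0.2497, 0.1956]
ee_rot: [2.722, 1.567, -0.001]
force: [-0.2, 0.2, -0.4]
width: 0.872
gripper_force: 0.0
pos [0.3962 0.2497 0.1956] yaw_y -30.1 tilt [ 0.    -0.001 -1.   ] q7 -0.82 w 0.08 t 11.775
rz (tool) rad -0.002 rows 0.012331799225077775
tool now [ 0.0152 -0.0102 -0.    ] | tool after turn [ 0.0152 -0.0102 -0.    ]
```

```bash
python3 -m pendant '[0.0143,-0.0108,0.04,0,0,0,0.08, 0,0,0.05,0,0,0,0.08, 0,0,0.045,0,0,0,0.08, 0,0,0.03,0,0,0,0.08, 0,0,0.01,0,0,0,0.08, 0,0,0,0,0,0,0.08, 0,0,0,0,0,0,0.08]'
python3 -c "
from h import *
go(.394,.2675,-30)"
```

```text
clock: 12.65
position: [0.3943, 0.2697, 0.0218]
ee_rot: [-2.72, -1.571, -0.003]
force: [1.1, -0.2, 0.3]
width: 0.872
gripper_force: 0.0
pos [0.3943 0.2697 0.0218] yaw_y -30.0 tilt [ 0.001  0.001 -1.   ] q7 -0.54 w 0.0801 t 12.65
rz (tool) rad 0.0 rows 0.0008412075622145834
tool now [-0.002   0.0008 -0.    ] | tool after turn [-0.002   0.0008 -0.    ]
```

```bash
python3 -m pendant '[-0.002,0.001,0.004,0,0,0,0.08, 0,0,0,0,0,0,0.0, 0,0,0,0,0,0,0.0, 0,0,0,0,0,0,0.0, 0,0,0,0,0,0,0, 0,0,0,0,0,0,0]' 25
python3 -c "
from h import *
go(.394,.2675,-30)"
```

```text
clock: 13.4
position: [0.3934, 0.2672, 0.0168]
ee_rot: [-2.721, -1.57, -0.0]
force: [0.1, -0.2, 1.7]
width: 0.538
gripper_force: 25.0
pos [0.3934 0.2672 0.0168] yaw_y -30.0 tilt [ 0.  0. -1.] q7 -0.53 w 0.0494 t 13.4
rz (tool) rad -0.0 rows 0.002160070397333427
tool now [0.0006 0.0004 0.    ] | tool after turn [0.0006 0.0004 0.    ]
```

```bash
python3 -m pendant '[0,0,-0.03,0,0,0,0, 0,0,-0.05,0,0,0,0, 0,0,-0.04,0,0,0,0, 0,0,0,0,0,0,0]'
python3 -c "
from h import *
go(.595,-.066,-30)"
```

```text
clock: 13.9
position: [0.3947, 0.2681, 0.139]
ee_rot: [-2.72, -1.57, -0.007]
force: [-0.4, 0.6, -0.4]
width: 0.538
gripper_force: 25.0
pos [0.3947 0.2681 0.139 ] yaw_y -30.0 tilt [ 0.003  0.004 -1.   ] q7 -0.73 w 0.0494 t 13.9
rz (tool) rad -0.0 rows 0.0012447562422240824
tool now [-0.1891  0.3406 -0.0006] | tool after turn [-0.1892  0.3405 -0.0006]
```

```bash
python3 -m pendant '[-0.018,0.034,0,0,0,0,0, -0.024,0.043,0,0,0,0,0, -0.024,0.043,0,0,0,0,0, -0.024,0.043,0,0,0,0,0, -0.024,0.043,0,0,0,0,0, -0.024,0.043,0,0,0,0,0, -0.024,0.043,0,0,0,0,0, -0.018,0.032,0,0,0,0,0, -0.009,0.016,0.02,0,0,0,0, 0,0,0,0,0,0,0]'
python3 -c "
from h import *
go(.595,-.066,-30)"
```

```text
clock: 15.15
position: [0.5919, -0.0681, 0.1145]
ee_rot: [-2.722, -1.566, 0.005]
force: [-0.1, -0.1, 0.4]
width: 0.534
gripper_force: 25.0
pos [ 0.5919 -0.0681  0.1145] yaw_y -30.2 tilt [-0.004 -0.001 -1.   ] q7 0.0 w 0.049 t 15.15
rz (tool) rad -0.003 rows 0.016666165966384882
tool now [ 0.0034  0.0016 -0.    ] | tool after turn [ 0.0034  0.0016 -0.    ]
```

```bash
python3 -m pendant '[0,0,0.04,0,0,0,0, 0,0,0.03,0,0,0,0, 0,0,0,0,0,0,0, 0,0,0,0,0,0,0]'
python3 -c "
from h import *
go(.595,-.066,-30);shot('scene','s3');shot('wrist','w4')
im=cv2.imread('pics/s3.png');cv2.imwrite('pics/s3c.png',np.hstack([cv2.resize(im[190:310,180:310],None,fx=3,fy=3,interpolation=2),cv2.imread('pics/w4.png')[:360,:410]]))"
```

```text
clock: 15.65
position: [0.5935, -0.0663, 0.0477]
ee_rot: [2.72, 1.571, 0.001]
force: [-0.2, 0.0, -0.2]
width: 0.538
gripper_force: 25.0
pos [ 0.5935 -0.0663  0.0477] yaw_y -30.0 tilt [ 0.001  0.    -1.   ] q7 0.07 w 0.0494 t 15.65
rz (tool) rad -0.0 rows 6.408951417403128e-05
tool now [0.001  0.0011 0.    ] | tool after turn [0.001  0.0011 0.    ]
```

View pics/s3c.png

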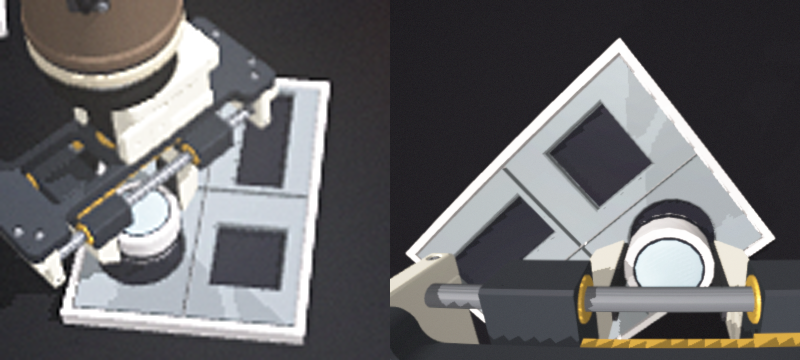

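Lens held above the large pocket (combined picture ~(150,235) left, (675,250) right), aligned. Lower it.

```bash
python3 -m pendant '[0.001,0.001,0.012,0,0,0,0, 0,0,0.006,0,0,0,0, 0,0,0.004,0,0,0,0, 0,0,0,0,0,0,0, 0,0,0,0,0,0,0]'; python3 -m pendant '[0,0,0.001,0,0,0,0, 0,0,0,0,0,0,0]'
```

```text
clock: 16.38
position: [0.5946, -0.0664, 0.0248]
ee_rot: [2.721, 1.57, 0.0]
force: [-0.1, -0.5, -0.8]
width: 0.541
gripper_force: 25.0
clock: 16.62
position: [0.5947, -0.0664, 0.024]
ee_rot: [2.721, 1.57, 0.001]
force: [-0.4, 0.3, 3.1]
width: 0.537
gripper_force: 26.6
```

```bash
python3 -m pendant '[0,0,0.001,0,0,0,0, 0,0,0,0,0,0,0]'
```

```text
clock: 16.88
position: [0.5948, -0.0664, 0.0238]
ee_rot: [-2.721, -1.57, -0.002]
force: [-3.9, 1.5, 13.4]
width: 0.539
gripper_force: 27.4
```

```bash
python3 -m pendant '[0,0,-0.001,0,0,0,0, 0,0,0,0,0,0,0.058, 0,0,0,0,0,0,0.058, 0,0,-0.01,0,0,0,0.058, 0,0,-0.03,0,0,0,0.06, 0,0,-0.05,0,0,0,0.06, 0,0,-0.05,0,0,0,0.06, 0,0,-0.03,0,0,0,0.06, 0,0,0,0,0,0,0.06]'
python3 -c "
from h import *
go(.63,.30,-30);shot('wrist','w5')"
```

```text
clock: 18.0
position: [0.5952, -0.0663, 0.196]
ee_rot: [2.72, 1.57, 0.005]
force: [-0.4, -0.1, 0.3]
width: 0.654
gripper_force: 0.0
pos [ 0.5952 -0.0663  0.196 ] yaw_y -30.0 tilt [ 0.003  0.001 -1.   ] q7 -0.06 w 0.0601 t 18.0
rz (tool) rad -0.0 rows 0.0015334401716017435
tool now [ 3.346e-01 -1.531e-01  3.000e-04] | tool after turn [ 3.346e-01 -1.530e-01  3.000e-04]
```

View pics/w5.png

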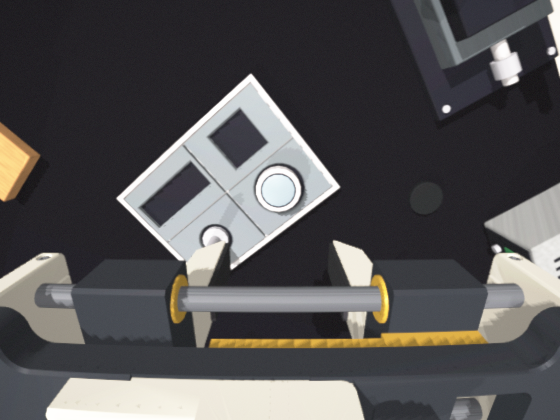

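```bash
python3 -m pendant '[0,0,0,0,0,-0.166,0.075, 0,0,0,0,0,-0.166,0.075, 0,0,0,0,0,-0.166,0.075, 0,0,0,0,0,-0.166,0.075, 0,0,0,0,0,-0.166,0.075, 0,0,0,0,0,-0.166,0.075, 0.03,0.022,0,0,0,0,0.075, 0.04,0.03,0,0,0,0,0.075, 0.04,0.03,0,0,0,0,0.075, 0.04,0.03,0,0,0,0,0.075]'
python3 -m pendant '[0.04,0.03,0,0,0,0,0.075, 0.04,0.03,0,0,0,0,0.075, 0.03,0.02,0,0,0,0,0.075, 0.015,0.01,0,0,0,0,0.075, 0,0,0,0,0,0,0.075]'
python3 -c "
from h import *
go(.63,.30,27);shot('wrist','w6')"
```

```text
clock: 19.3
position: [0.6249, 0.1199, 0.192]
ee_rot: [-1.639, -2.677, 0.003]
force: [0.6, 0.2, 0.4]
width: 0.82
gripper_force: 0.0
clock: 19.92
position: [0.6487, 0.271, 0.1924]
ee_rot: [-1.638, -2.679, 0.003]
force: [0.2, 0.0, 0.9]
width: 0.815
gripper_force: 0.0
pos [0.6487 0.271  0.1924] yaw_y 27.1 tilt [-0.002 -0.001 -1.   ] q7 0.28 w 0.0748 t 19.925
rz (tool) rad 0.002 rows 0.011599812677366542
tool now [ 0.0343 -0.0034  0.    ] | tool after turn [ 0.0343 -0.0035  0.    ]
```

View pics/w6.png

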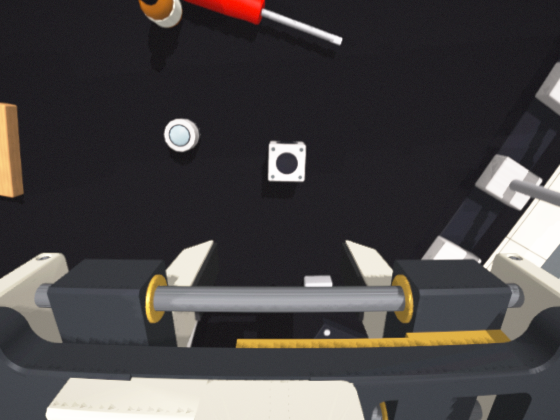

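Run:
```python
from obj import *
im=cv2.imread("pics/w6.png");c=cam("wrist")
r=blob(im,c,(273,162),.038,110)
go(*r[0],(r[2]+45)%90-45)
```

```text
(273, 162) [0.6388 0.3027] [0.0389 0.042 ] 26.4
pos [0.6491 0.269  0.1929] yaw_y 27.0 tilt [-0.001 -0.002 -1.   ] q7 0.28 w 0.0752 t 19.975
rz (tool) rad 0.01 rows 0.05458953058375219
tool now [ 0.0347  0.0061 -0.    ] | tool after turn [ 0.0348  0.0058 -0.    ]
```

```bash
python3 -m pendant '[0.035,0.0055,0,0,0,0.01,0.075, 0,0,0.04,0,0,0,0.075, 0,0,0.05,0,0,0,0.075, 0,0,0.04,0,0,0,0.075, 0,0,0.025,0,0,0,0.075, 0,0,0.008,0,0,0,0.075, 0,0,0,0,0,0,0.075, 0,0,0,0,0,0,0.075]'
python3 -c "
from h import *
go(.6388,.3033,26.4)"
```

```text
clock: 20.98
position: [0.6395, 0.3039, 0.0323]
ee_rot: [1.654, 2.669, 0.003]
force: [-0.2, 0.4, 0.8]
width: 0.816
gripper_force: 0.0
pos [0.6395 0.3039 0.0323] yaw_y 26.4 tilt [ 0.002  0.001 -1.   ] q7 0.29 w 0.0749 t 20.975
rz (tool) rad 0.001 rows 0.002908375223030022
tool now [-0.0002 -0.0009 -0.    ] | tool after turn [-0.0002 -0.0009 -0.    ]
```

```bash
python3 -m pendant '[0,0,0,0,0,0,0.0, 0,0,0,0,0,0,0.0, 0,0,0,0,0,0,0.0, 0,0,0,0,0,0,0, 0,0,0,0,0,0,0, 0,0,0,0,0,0,0]' 25
python3 -c "
from h import *
go(.583,.007,9.6)"
```

```text
clock: 21.72
position: [0.6385, 0.3043, 0.0308]
ee_rot: [1.654, 2.671, 0.0]
force: [-0.4, -0.5, 0.3]
width: 0.416
gripper_force: 25.0
pos [0.6385 0.3043 0.0308] yaw_y 26.5 tilt [ 0.  0. -1.] q7 0.29 w 0.0382 t 21.725
rz (tool) rad 0.294 rows 1.576371825504957
tool now [-0.2414 -0.1821 -0.    ] | tool after turn [-0.2838 -0.1043 -0.    ]
```

```bash
python3 -m pendant '[0,0,-0.03,0,0,0,0, 0,0,-0.04,0,0,0,0, 0,0,-0.03,0,0,0.147,0, 0,0,0,0,0,0.147,0, -0.034,-0.013,0,0,0,0,0, -0.045,-0.0165,0,0,0,0,0, -0.045,-0.0165,0,0,0,0,0, -0.045,-0.0165,0,0,0,0,0, -0.045,-0.0165,0,0,0,0,0, -0.04,-0.015,0,0,0,0,0]'
python3 -m pendant '[-0.02,-0.007,0,0,0,0,0, -0.01,-0.0035,0.02,0,0,0,0, 0,0,0.02,0,0,0,0, 0,0,0,0,0,0,0, 0,0,0,0,0,0,0]'
python3 -c "
from h import *
go(.583,.007,9.6)"
```

```text
clock: 22.98
position: [0.5876, 0.0361, 0.1308]
ee_rot: [2.028, 2.399, -0.0]
force: [0.5, -0.4, -0.6]
width: 0.411
gripper_force: 25.0
clock: 23.6
position: [0.5833, 0.0073, 0.0912]
ee_rot: [2.026, 2.401, 0.001]
force: [0.1, 0.0, -1.2]
width: 0.411
gripper_force: 25.0
pos [0.5833 0.0073 0.0912] yaw_y 9.7 tilt [ 0.  0. -1.] q7 0.47 w 0.0377 t 23.6
rz (tool) rad 0.001 rows 0.006549033656736125
tool now [-0.0002 -0.0004 -0.    ] | tool after turn [-0.0002 -0.0004 -0.    ]
```

Right above the square pocket; descend.

```bash
python3 -m pendant '[0,0,0.025,0,0,0,0, 0,0,0.015,0,0,0,0, 0,0,0.006,0,0,0,0, 0,0,0.004,0,0,0,0, 0,0,0.002,0,0,0,0, 0,0,0,0,0,0,0, 0,0,0,0,0,0,0]'; python3 -m pendant '[0,0,0.001,0,0,0,0, 0,0,0,0,0,0,0]'
```

```text
clock: 24.48
position: [0.5831, 0.0067, 0.039]
ee_rot: [2.027, 2.4, 0.001]
force: [0.1, -0.6, -1.0]
width: 0.414
gripper_force: 25.0
clock: 24.72
position: [0.5828, 0.0067, 0.0377]
ee_rot: [-2.027, -2.4, -0.0]
force: [0.7, -0.0, -1.1]
width: 0.411
gripper_force: 25.0
```

```bash
python3 -m pendant '[0,0,0.0008,0,0,0,0, 0,0,0,0,0,0,0]'
```

```text
clock: 24.98
position: [0.5828, 0.0067, 0.0377]
ee_rot: [-2.027, -2.4, -0.001]
force: [-3.0, 0.3, 10.4]
width: 0.414
gripper_force: 25.0
```

```bash
python3 -m pendant '[0,0,-0.001,0,0,0,0, 0,0,0,0,0,0,0.05, 0,0,0,0,0,0,0.05, 0,0,-0.02,0,0,0,0.05, 0,0,-0.05,0,0,0,0.05, 0,0,-0.05,0,0,0,0.05, 0,0,-0.04,0,0,0,0.05, 0,0,0,0,0,0.18,0.05, 0,0,0,0,0,0.18,0.05, 0,0,0,0,0,0.18,0.05]'
python3 -m pendant '[0,0,0,0,0,0.18,0.05, 0,0,0,0,0,0.18,0.05, 0,0,0,0,0,0.18,0.05, 0,0,0,0,0,0.18,0.05, -0.03,0.02,0,0,0,0,0.05, -0.045,0.03,0,0,0,0,0.05, -0.045,0.03,0,0,0,0,0.05, -0.045,0.03,0,0,0,0,0.05, -0.045,0.03,0,0,0,0,0.05, -0.035,0.023,0,0,0,0,0.05]'
python3 -m pendant '[-0.01,0,0,0,0,0,0.05, 0,0,0,0,0,0,0.05]'
python3 -c "
from h import *
go(.397,-.2735,-62.6);shot('wrist','w7')"
```

```text
clock: 26.22
position: [0.5828, 0.0067, 0.198]
ee_rot: [-2.599, -1.764, -0.001]
force: [-0.8, -0.1, 0.3]
width: 0.544
gripper_force: 0.0
clock: 27.48
position: [0.4391, -0.2527, 0.1981]
ee_rot: [3.052, 0.743, 0.001]
force: [0.8, 0.5, 0.2]
width: 0.545
gripper_force: 0.0
clock: 27.72
position: [0.4313, -0.2552, 0.1979]
ee_rot: [-3.052, -0.743, -0.0]
force: [0.0, -0.6, -0.5]
width: 0.545
gripper_force: 0.0
pos [ 0.4313 -0.2552  0.1979] yaw_y -62.6 tilt [ 0.     0.001 -1.   ] q7 -0.19 w 0.05 t 27.725
rz (tool) rad -0.001 rows 0.0028593041828681555
tool now [-0.0389  0.0005 -0.    ] | tool after turn [-0.0389  0.0004 -0.    ]
```

View pics/w7.png

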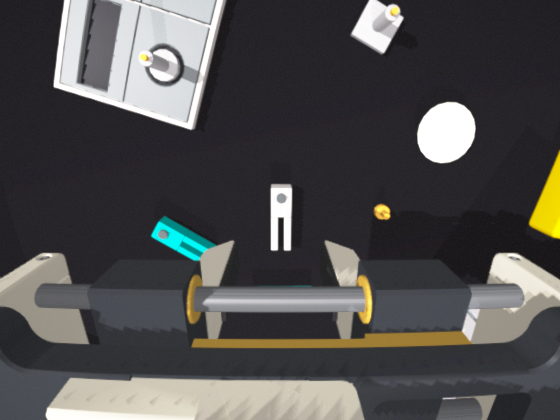

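Run:
```python
from obj import *
im=cv2.imread("pics/w7.png");c=cam("wrist");o=observe();M=R.from_rotvec(o["ee_rot"]).as_matrix()
r=blob(im,c,(281,190),.020);go(*r[0],-62.6)
s=ray(c,(281,198),.023)[0];print("screw tool",(M.T@(s-o["position"])).round(4))
h=cv2.inRange(cv2.cvtColor(im,cv2.COLOR_BGR2HSV),(80,80,60),(100,255,255))
for q in cv2.findContours(h,0,2)[0]:
    if cv2.contourArea(q)>200:P=(ray(c,q[:,0],.02)-o["position"])@M;print("turq tool x,y range",P.min(0).round(3),P.max(0).round(3),P[P[:,1].argmax()].round(3))
```

```text
(281, 190) [ 0.3985 -0.2742] [0.0846 0.0257] 27.0
pos [ 0.4321 -0.2545  0.1978] yaw_y -62.5 tilt [ 0.     0.001 -1.   ] q7 -0.19 w 0.0499 t 27.775
rz (tool) rad 0.001 rows 0.00716594320973983
tool now [-0.0389  0.002  -0.    ] | tool after turn [-0.0389  0.002  -0.    ]
screw tool [-0.0128  0.0023  0.1748]
turq tool x,y range [-0.097 -0.16   0.178] [-0.036 -0.078  0.178] [-0.075 -0.078  0.178]
```

```bash
python3 -m pendant '[-0.032,0.002,0.03,0,0,0,0.05, 0,0,0.05,0,0,0,0.05, 0,0,0.045,0,0,0,0.05, 0,0,0.03,0,0,0,0.05, 0,0,0.015,0,0,0,0.05, 0,0,0.009,0,0,0,0.05, 0,0,0,0,0,0,0.05, 0,0,0,0,0,0,0.05]'
python3 -c "
from h import *
go(.3985,-.2742,-62.8)"
```

```text
clock: 28.78
position: [0.4047, -0.2722, 0.0197]
ee_rot: [3.051, 0.745, 0.002]
force: [-0.1, 0.4, 0.7]
width: 0.542
gripper_force: 0.0
pos [ 0.4047 -0.2722  0.0197] yaw_y -62.6 tilt [ 0.001 -0.    -1.   ] q7 0.15 w 0.0497 t 28.775
rz (tool) rad 0.004 rows 0.022498956616303325
tool now [-0.0065 -0.0011 -0.    ] | tool after turn [-0.0065 -0.0011 -0.    ]
```

```bash
python3 -m pendant '[0,0.001,0.0005,0,0,0,0.0, 0,0,0,0,0,0,0.0, 0,0,0,0,0,0,0.0, 0,0,0,0,0,0,0, 0,0,0,0,0,0,0]' 25
python3 -c "
from h import *
go(.481,-.010,-80.4)"
```

```text
clock: 29.4
position: [0.4046, -0.2728, 0.0185]
ee_rot: [-3.052, -0.745, -0.0]
force: [-0.3, 1.9, 4.7]
width: 0.256
gripper_force: 25.0
pos [ 0.4046 -0.2728  0.0185] yaw_y -62.6 tilt [ 0.  0. -1.] q7 0.15 w 0.0235 t 29.4
rz (tool) rad 0.311 rows 1.666355970202816
tool now [ 1.889e-01 -1.981e-01  1.000e-04] | tool after turn [ 1.191e-01 -2.464e-01  1.000e-04]
```

```bash
python3 -m pendant '[0,0,-0.03,0,0,0,0, 0,0,-0.05,0,0,0,0, 0,0,-0.03,0,0,0.155,0, 0,0,0,0,0,0.155,0, 0,0,0,0,0,0,0]'
python3 -c "
from h import *
go(.481,-.010,-80.4);shot('wrist','w8')"
```

```text
clock: 30.02
position: [0.4046, -0.2726, 0.1283]
ee_rot: [3.13, 0.267, -0.001]
force: [-0.3, -0.2, -1.3]
width: 0.258
gripper_force: 25.0
pos [ 0.4046 -0.2726  0.1283] yaw_y -80.3 tilt [-0. -0. -1.] q7 -0.27 w 0.0236 t 30.025
rz (tool) rad 0.002 rows 0.013250979358493118
tool now [ 1.197e-01 -2.459e-01 -1.000e-04] | tool after turn [ 1.191e-01 -2.462e-01 -1.000e-04]
```

View pics/w8.png

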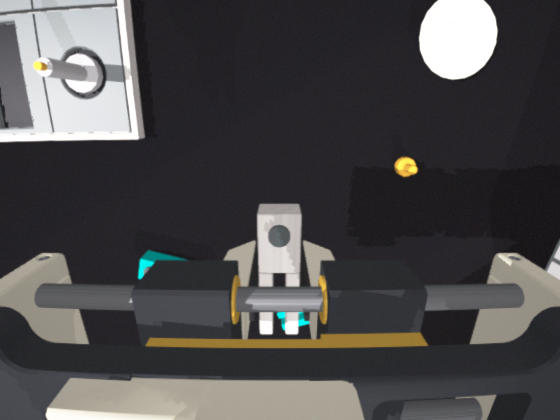

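Run:
```python
from h import *
c=cam("wrist");o=observe();M=R.from_rotvec(o["ee_rot"]).as_matrix()
for p in[(259,205),(279,205),(300,205)]:print(((ray(c,p,.130)[0]-o["position"])@M).round(4))
```

```text
[ 0.0354 -0.0101 -0.002 ]
[ 0.0355  0.0005 -0.002 ]
[ 0.0355  0.0116 -0.002 ]
```

```bash
python3 -m pendant '[0.02,-0.036,0,0,0,0.002,0, 0.021,-0.042,0,0,0,0,0, 0.021,-0.042,0,0,0,0,0, 0.021,-0.042,0,0,0,0,0, 0.021,-0.042,0,0,0,0,0, 0.014,-0.028,0,0,0,0,0, 0.007,-0.014,0,0,0,0,0, 0,0,0.03,0,0,0,0, 0,0,0.03,0,0,0,0, 0,0,0,0,0,0,0]'
python3 -c "
from h import *
go(.481,-.010,-80.4);shot('scene','s4');shot('wrist','w9')
im=cv2.imread('pics/s4.png');cv2.imwrite('pics/s4c.png',np.hstack([cv2.resize(im[190:310,180:310],None,fx=3,fy=3,interpolation=2),cv2.imread('pics/w9.png')[:360,80:490]]))"
```

```text
clock: 31.32
position: [0.4853, -0.0105, 0.0672]
ee_rot: [3.13, 0.261, -0.006]
force: [-0.3, -1.1, -0.3]
width: 0.26
gripper_force: 25.0
pos [ 0.4853 -0.0105  0.0672] yaw_y -80.5 tilt [-0.004 -0.001 -1.   ] q7 -0.68 w 0.0239 t 31.325
rz (tool) rad -0.001 rows 0.006628522025449397
tool now [-0.0041 -0.0012  0.    ] | tool after turn [-0.0041 -0.0012  0.    ]
```

View pics/s4c.png

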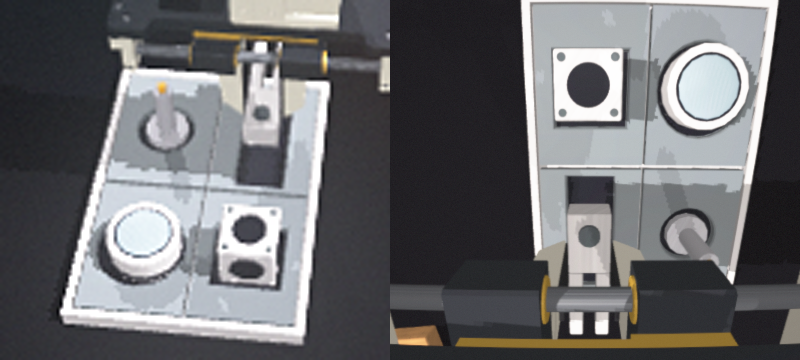

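```bash
python3 -m pendant '[0.001,-0.001,0.02,0,0,0,0, 0,0,0.01,0,0,0,0, 0,0,0.006,0,0,0,0, 0,0,0.003,0,0,0,0, 0,0,0,0,0,0,0, 0,0,0,0,0,0,0]'; python3 -m pendant '[0,0,0.0015,0,0,0,0, 0,0,0,0,0,0,0]'
```

```text
clock: 32.17
position: [0.4879, -0.0084, 0.0297]
ee_rot: [-3.131, -0.262, -0.001]
force: [0.5, 0.8, -0.3]
width: 0.26
gripper_force: 25.0
clock: 32.42
position: [0.4878, -0.0083, 0.0279]
ee_rot: [-3.131, -0.262, 0.0]
force: [1.0, -0.7, -0.4]
width: 0.258
gripper_force: 25.0
```

```bash
python3 -m pendant '[0,0,0.001,0,0,0,0, 0,0,0,0,0,0,0]'
```

```text
clock: 32.67
position: [0.4877, -0.0084, 0.0269]
ee_rot: [-3.131, -0.262, 0.0]
force: [0.4, -1.5, 0.0]
width: 0.256
gripper_force: 25.0
```

```bash
python3 -m pendant '[0,0,0.001,0,0,0,0, 0,0,0,0,0,0,0]'; python3 -m pendant '[0,0,0.001,0,0,0,0, 0,0,0,0,0,0,0]'
```

```text
clock: 32.92
position: [0.4877, -0.0084, 0.0259]
ee_rot: [-3.131, -0.262, 0.0]
force: [-0.3, -0.4, -1.6]
width: 0.259
gripper_force: 25.0
clock: 33.17
position: [0.4878, -0.0084, 0.0255]
ee_rot: [-3.13, -0.261, -0.001]
force: [-2.3, 1.5, 12.7]
width: 0.258
gripper_force: 25.0
```

```bash
python3 -m pendant '[0,0,-0.001,0,0,0,0, 0,0,0,0,0,0,0.04, 0,0,0,0,0,0,0.04, 0,0,-0.02,0,0,0,0.04, 0,0,-0.05,0,0,0,0.04, 0,0,-0.05,0,0,0,0.04, 0,0,-0.05,0,0,0,0.04, -0.05,0,0,0,0,0,0.04, 0,0,0,0,0,0,0.04, 0,0,0,0,0,0,0.04]'
python3 -c "
from h import *
shot('scene','s5');shot('wrist','w10')
im=cv2.imread('pics/s5.png');cv2.imwrite('pics/s5c.png',np.hstack([cv2.resize(im[190:310,180:310],None,fx=3,fy=3,interpolation=2),cv2.imread('pics/w10.png')[:360,80:490]]))"
```

```text
clock: 34.42
position: [0.4387, -0.0161, 0.196]
ee_rot: [-3.13, -0.262, -0.001]
force: [0.4, 1.3, -0.3]
width: 0.434
gripper_force: 0.0
```

View pics/s5c.png

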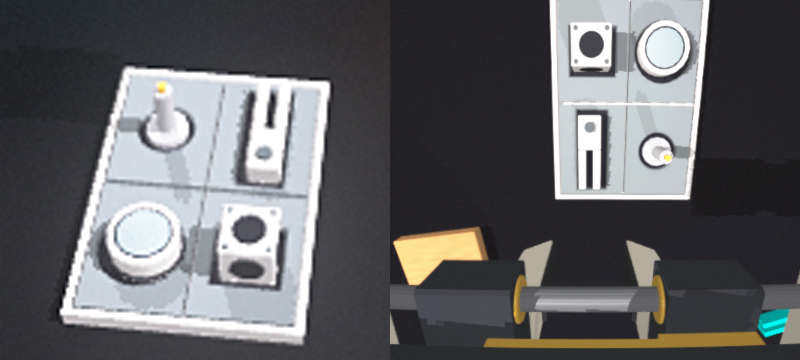

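The picture shows all four items seated upright in their own pockets: post (168,128), fork (266,130), lens (145,240) and cube (248,245). The gripper is clear.

```bash
python3 -c "
from cell import *
print(sign_off())"
```

```text
the job is handed in; nothing more can be done
None
```

The round-footed post, larger lens cell, beam-splitter cube and clamping fork were each set down on the floor of their own pocket, in that order, and the job was handed in at about 34 s with the gripper clear; I did not touch the square-footed post or the smaller lens cell.

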